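# Find the heavy side of a microtome handwheel and hold it down

### The job

The microtome's handwheel has been refitted after service, so its hidden counterweight may now sit at any angle. First take the brush that leans out of the glass beaker towards the wheel and stand it upright, bristles up, in the narrow steel brush cup, out of the way of your hand; then grip the wheel's handle and crank it slowly through at least one full turn to feel where the weight pulls. Bring the wheel to where its heavy side hangs straight down and finish holding it there, still and firmly gripped by the handle, so that the blade can be changed safely; leave the rest of the bench as it is.

Things in the scene. Friction and masses are not known exactly. Their poses are not given: they have to be found in the camera images.
- handwheel (a joint): angle of the microtome's handwheel. 0 = handle straight up; grows as the handle goes from the top away from the robot (to the microtome's +x) and down: handle centre = hub + 0.062*(sin(value) along the microtome's x, cos(value) along z). Turns without end. Stiff grease drags with a steady 0.58 N m either way, so it stays wherever it is let go and never swings down by itself
- wheel_face (a point): centre of the wheel's outer face: closed grey disc 160 mm across, 34 mm thick. A counterweight is sealed inside at an unknown, unmarked angle to the handle. Its moment is 0.45 to 0.53 N m x sine of its angle from straight down, 7 to 8.5 N at the handle: it hinders the turn while the heavy side is being raised, helps while it sinks. All else on the wheel is balanced
- handle (a point): half-way along the wheel's black crank handle: round grip, 23 mm in diameter, 75 mm long, parallel to the wheel's axis (the microtome's y), spinning freely on its pin. The point lies 62 mm off the wheel's axis and 61 mm in front of the wheel's face (to the microtome's -y), so that fingers fit round it from above at every angle of the wheel
- hub (a point): point on the wheel's axis, 155 mm above the bench, 61 mm in front of the wheel's face: centre of the circle, 62 mm in radius, on which handle moves in the microtome's x-z plane. Fixed to the microtome; axes as the microtome's
- handle_grip: the black handle grip itself, which the fingers hold; origin at its root, 45 mm nearer the wheel than handle; it spins on its pin, so its rotation means nothing
- microtome: rotary microtome, bolted down: grey base 420 (x) x 270 (y) mm, white housing with its top 260 mm above the bench, specimen clamp and guarded knife holder at its front (-x), now uncoupled from the wheel. Origin on the bench under its middle; x points from its front to its back, y to its left, the handwheel being on its right (-y) side; turned up to 0.12 rad
- brush_grip (a point): where to hold the brush, on its axis 125 mm above the foot, 55 mm below the tip. Brush 180 mm long, 30 g: red square handle 10 x 10 mm for the lower 140 mm, 9 mm steel ferrule, brown bristles for the top 22 mm. z points from foot to bristles, x and y square to the handle's flats. It starts leaning about 0.5 rad out of the beaker, its y axis in the plane of the lean
- brush_foot (a point): middle of the brush's flat foot, at the end away from the bristles; axes as brush_grip
- brush_cup: narrow steel brush cup, 40 mm across, 92 mm high, 0.45 kg, bore 32 mm wide down to a floor 10 mm above the bench, loose; origin under its middle, z up
- cup_mouth (a point): centre of the brush cup's open top, 92 mm above the bench
- beaker: glass beaker in which the brush leans at the start, 58 mm across, 80 mm high, wall 3 mm, 0.2 kg, loose; origin under its middle
- staining_jar: square violet glass jar with a white lid, 54 x 54 x 106 mm, to be left alone; origin under its middle
- reagent: amber bottle with a black cap, 60 mm across, 130 mm high, to be left alone; origin under its middle
- slide_box: flat blue and grey slide box, 92 x 172 x 34 mm, to be left alone; origin under its middle
- cassette0: yellow cassette with a wax block, 28 x 40 x 13 mm, to be left alone; origin under its middle
- cassette1: green cassette with a wax block, 28 x 40 x 13 mm, to be left alone; origin under its middle
- blade_box: white blade dispenser, 35 x 85 x 18 mm, to be left alone; origin under its middle
Mind the look-alikes: they are no part of the job. What is shaped like the brush_cup but yellow is not meant.

How it is judged:
By the outcome, as a careful person would: the job done as asked, in the order asked, and still so for the second after the job is handed in, while the arm keeps its last pose, push and grip.
It also fails if it takes over 72 s, if anything falls off the work surface, if the arm or the gripper's body presses on something with over 40 N, if the wrist force passes 120 N, or if a joint passes its speed limit or range.

### The arm

A 6-joint arm with a two-finger parallel gripper is mounted at the origin on the work surface. World frame = base frame: x ahead of the robot, y to its left, z up, the work surface at z = 0. Lengths are in m, angles in degrees, forces in N, time in s.
With the tool pointing down it reaches from about 0.35 to 1 m from the base axis. Payload 7.1 kg.
Tool frame: the origin (TCP) lies on the front face of the gripper's body, between the roots of the fingers; the fingertips stand 73 mm ahead of it and the grasp point (between the pads) lies 54 mm ahead of it (tips_ahead is the distance from the TCP to the fingertips, in m); y points along the fingers, z is the direction in which the jaws open and shut, and the axes are right-handed (so a half turn about y gives the same grasp; the last joint's range is limited). The gripper opens to 85 mm and grips with 20 to 120 N. Pads are 22 mm wide; open, the fingers measure 114 mm over their backs; the gripper's body (76 mm by 85 mm) begins 54 mm behind the grasp point. The pads swing forward as they close: fully open they stand 13 mm farther back than shut.
Start: joints at [64.973, 24.242, 93.386, -0, 62.372, -1.089], TCP at [0.254, 0.571, 0.304] pointing down, gripper open.
Joint ranges: [-172.04, 172.04], [-51.8, 120.97], [4.93, 147.93], [-75.15, 255.16], [6.16, 154.13], [-145.62, 145.62]. Speed limits (degrees/s): [136.94, 136.94, 172.46, 180, 180, 180].

### API

Orientations are given as [roll, pitch, yaw] about the fixed x, y, z axes, in that order (R = Rz(yaw) Ry(pitch) Rx(roll)).
In Python, from station import read_state, capture, job_done, look_for, masks_of, tips_ahead gives the robot as it stands. The module is installed in compiled form; this text tells all that it offers.
- The arm moves only by the tool step_arm, never from a script. Its argument "increments" is a list of rows, each a list of 6 numbers: the shift along the tool's x, y, z in cm, then the turn, a rotation vector about the tool's x, y, z in rad. In form: [[tx, ty, tz, ax, ay, az], ...]. A call has 1 to 5 rows; each row shifts and turns the commanded pose from where the row before left it, along the tool's axes as they then stand; what a row does not reach is not made up. A row lasts 1/12 s, in which the tool goes at most 41.7 mm and 7.16 degrees, less where a joint would pass 70% of its speed; a pose out of reach is approached as far as the arm can. A call is refused whole if a number of a shift passes 4.17 or a number of a turn 0.125, either way. A call with a gripper value outside its range is refused whole. "jaw" is the opening, from 0 (shut) to 1 (fully open), set as the call begins (left out, the last holds). The fingers move at their own pace and stop on an object; "newtons" is the grip in N (left out, the last holds). Time passes only in rows, so rows that do not move let the fingers close. It gives the time, the measured TCP pose, the force and the opening at its end, in the units of the state.
- read_state(): the state, without advancing time (a new reading comes with each control period).
- capture(name): name is "scene" or "top"; returns a dict with "color" (384x512x3 uint8, blue, green, red), "range_z" (384x512 float32, m along the optical axis (not along the pixel's ray), 0 where there is no reading), "vfov" (degrees; the focal length in pixels is half the picture's height over the tangent of half this angle, whatever the lens; pixels are square), "cx", "cy" (the principal point, pixels), "rvec" (rotation vector, rad) and "tvec" (3), from world to camera coordinates, as OpenCV has them. Camera axes: x right, y down, z forward; pixel columns grow to the right and rows downward; lengths in m; the calibration is good to about 2 mm. A picture is of the moment at which its call begins.
- job_done(): hands the job in, once; it reports no verdict.
Trained networks look in the newest picture that a camera, given by its name, has taken for a name from the list of things; names that differ only in an ending like _2 or _b are one class to them, and where a whole thing is asked for, a point or a joint stands for the part that bears it (a point fixed in the world has none). Each returns a list of dicts, best first, with "p" (0 to 1); they miss things now and then, are a little off and sometimes report something else, mostly with a low value. They report only what shows in the picture. A call takes as long as a camera call. They do not tell look-alikes from the thing itself.
- look_for(camera, thing): "position" ([x, y, z] in m, in world coordinates, good to about 4 mm: the middle of the surface that is visible of it).
- masks_of(camera, thing): "region" (384x512 bool, what is visible of it).
The state is a dict: "t": time; "joint_positions": joint angles; "qvel": joint speeds; "joint_torque": joint torques, N m; "tcp_pos": TCP position; "eef_rot": TCP orientation; "force": force on the tool from outside, world axes, zero at the start; "moment": the same for the moment, N m; "opening": opening from 0.0 (shut) to 1.0 (fully open).
Only numpy, scipy, OpenCV 4.12 (cv2) and the standard library are available. Lean on these libraries where they do the work, as an engineer would, in place of code of your own. Each camera call takes 0.05 s, during which the arm holds its last target. There are 200 camera calls.

## Working session

There is one attempt and no reset: what is moved stays moved. The work goes in short steps, Python scripts to look and compute and a tool call to move; the robot and the scene stay as the last step left them, time stands still between calls to the robot, and variables do not carry over. Pictures are saved under pics/ and viewed, on a budget of 10 in all, crops included, one or two more only if the job needs it, and the job is handed in when it is done.

Besides the shell and the picture viewer there is one more tool, called after "Emit:" as name(argument=value, ...), one argument or row to a line, values as JSON. step_arm: Moves the arm, as the interface text tells. Its arguments: {"type":"object","properties":{"increments":{"type":"array"},"jaw":{"type":"number"},"newtons":{"type":"number"}},"required":["increments"]}

```bash
mkdir -p pics; ls
cat > h.py <<'E'
import numpy as np,cv2
from scipy.spatial.transform import Rotation as R
from station import *
np.set_printoptions(precision=4,suppress=True)
def cam(c):
    K=np.array([[192/np.tan(np.radians(c['vfov']/2)),0,c['cx']],[0,192/np.tan(np.radians(c['vfov']/2)),c['cy']],[0,0,1]])
    return K,cv2.Rodrigues(np.array(c['rvec'],float))[0],np.array(c['tvec'],float).ravel()
def cloud(c):
    K,r,t=cam(c);v,u=np.mgrid[:384,:512];z=c['range_z']
    p=np.stack([(u-K[0,2])/K[0,0]*z,(v-K[1,2])/K[0,0]*z,z],-1)
    return (p-t)@r
def proj(c,P):
    K,r,t=cam(c);q=np.atleast_2d(P)@r.T+t;q=q@K.T;return q[:,:2]/q[:,2:]
E
python3 - <<'E'
from h import *
print(read_state())
cs={n:capture(n) for n in('scene','top')}
ims=[]
for n,c in cs.items():
    cv2.imwrite(f'pics/{n}0.png',cv2.resize(c['color'],(800,600),interpolation=cv2.INTER_CUBIC)); np.savez(f'{n}0.npz',**c)
    print(n,c['vfov'],'campos',-cam(c)[1].T@cam(c)[2])
    for th in ['wheel_face','handle','handle_grip','microtome','brush_grip','brush_foot','brush_cup','cup_mouth','beaker','staining_jar','reagent','slide_box']:
        print(th,[(np.array(d['position']),round(d['p'],2)) for d in look_for(n,th)[:3]])
E
```

```text
pics
{'t': 0.0, 'joint_positions': array([64.974 , 24.2853, 93.434 ,  0.0018, 62.3734, -1.0889]), 'qvel': array([-0.0605, -0.0308, -0.0607,  0.0298, -0.046 ,  0.0423]), 'joint_torque': array([ -0.0001, -55.7384, -28.174 ,  -0.    ,   0.0073,  -0.    ]), 'tcp_pos': array([0.2534, 0.5708, 0.3031]), 'eef_rot': array([-90.0926,   0.0033, -23.9379]), 'force': array([ 0.3955, -0.0736,  0.0241]), 'moment': array([-0.0322,  0.0507, -0.0452]), 'opening': 0.9988308636928964}
scene 49.62389766345816 campos [1.207  0.2505 0.8225]
wheel_face [(array([0.7504, 0.1451, 0.2517]), 0.72)]
handle [(array([ 0.6466, -0.0406,  0.2047]), 0.63)]
handle_grip [(array([ 0.6533, -0.1043,  0.1997]), 0.73), (array([ 0.645 , -0.0398,  0.206 ]), 0.34)]
microtome [(array([0.7472, 0.1408, 0.2547]), 0.72), (array([ 0.3685, -0.2697,  0.0107]), 0.21)]
brush_grip [(array([ 0.3718, -0.1971,  0.0067]), 0.69), (array([ 0.5087, -0.2235,  0.114 ]), 0.52)]
brush_foot [(array([ 0.5123, -0.2176,  0.1154]), 0.61)]
brush_cup [(array([ 0.7069, -0.2366,  0.0716]), 0.9), (array([ 0.6528, -0.3056,  0.0738]), 0.67)]
cup_mouth [(array([ 
[... 736 characters left out ...]
0142]), 0.26)]
brush_foot [(array([0.5766, 0.0956, 0.2524]), 0.67), (array([ 0.5108, -0.2328,  0.1102]), 0.62), (array([ 0.3725, -0.1089,  0.0199]), 0.61)]
brush_cup [(array([ 0.6876, -0.2407,  0.0583]), 0.72), (array([ 0.6434, -0.3111,  0.0576]), 0.58), (array([0.5763, 0.0968, 0.2559]), 0.58)]
cup_mouth [(array([ 0.6878, -0.2447,  0.0607]), 0.78), (array([ 0.6404, -0.3106,  0.0642]), 0.53), (array([ 0.5114, -0.2346,  0.1125]), 0.34)]
beaker [(array([ 0.5347, -0.2597,  0.0358]), 0.92)]
staining_jar [(array([ 0.4487, -0.3863,  0.0938]), 0.93), (array([ 0.5911, -0.0502,  0.2075]), 0.41)]
reagent [(array([ 0.7613, -0.1579,  0.0883]), 0.85)]
slide_box [(array([ 0.347 , -0.4273,  0.0383]), 0.64)]
```

View pics/scene0.png

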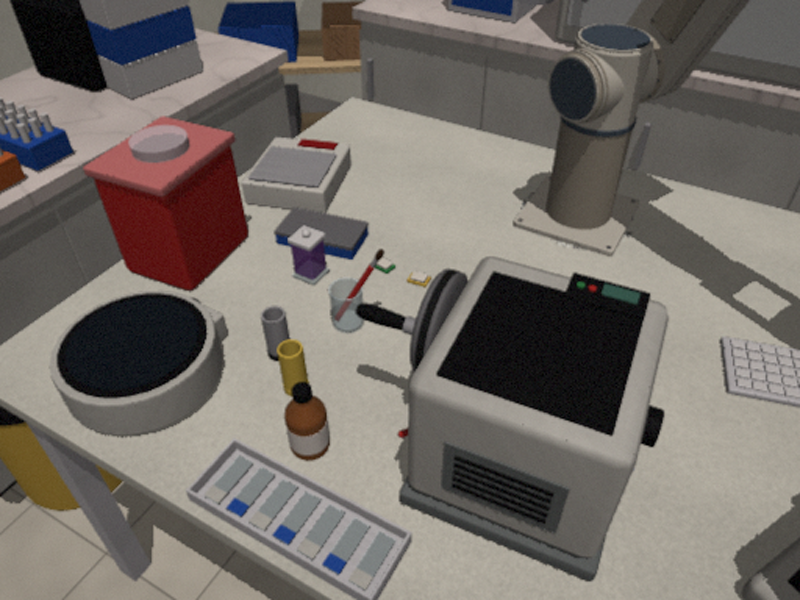

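View pics/top0.png

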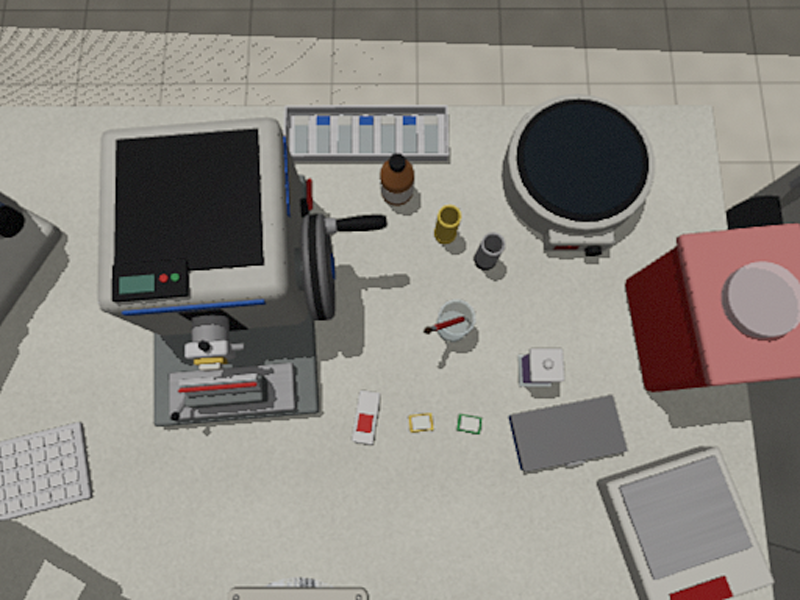

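Scene: the steel cup is at (275,330), next to the yellow decoy at (292,368). The brush leans from the beaker (347,305) up to (380,255), and the handle is at (385,317). In the top view the brush tip is at (428,329) and the cup at (490,250). Next I'll measure these exactly.

Run:
```python
from h import *
for n in('scene','top'):
    c=dict(np.load(f'{n}0.npz'));c={k:(v if v.ndim else float(v)) for k,v in c.items()}
    P=cloud(c);b,g,r=[c['color'][...,i].astype(int) for i in range(3)]
    ok=c['range_z']>0
    box=lambda lo,hi:(ok&(P>lo).all(-1)&(P<hi).all(-1))
    m=box([.45,-.32,.03],[.6,-.15,.2])&(r>1.7*g)&(r>60)
    q=P[m];print(n,'red',m.sum(),q.min(0),q.max(0))
    cen=q.mean(0);d=np.linalg.svd(q-cen)[2][0];d*=np.sign(d[2]);s=(q-cen)@d
    print(' brush cen',cen,'dir',d,'lean',np.arccos(d[2]),'ends',cen+d*s.min(),cen+d*s.max())
    m2=box([.45,-.32,.09],[.6,-.15,.22]);q=P[m2];print(' all z>.09 max',q[q[:,2].argmax()],m2.sum())
    # cup
    m=box([.58,-.36,.03],[.68,-.26,.11]);q=P[m];print(' cup',m.sum(),q.max(0),q.min(0))
    rim=q[q[:,2]>.086];A=np.c_[2*rim[:,:2],np.ones(len(rim))];x=np.linalg.lstsq(A,(rim[:,:2]**2).sum(1),rcond=None)[0]
    print(' rim',len(rim),x[:2],np.sqrt(x[2]+x[0]**2+x[1]**2),(rim.max(0)+rim.min(0))/2)
    # handle: dark
    m=box([.55,-.16,.1],[.75,.0,.24])&(r<45)&(g<45);m=m&(P[...,1]<-.04);q=P[m]
    cen=q.mean(0);d=np.linalg.svd(q-cen)[2][0];print(' handle',m.sum(),cen,d,q.min(0),q.max(0), np.degrees(np.arctan2(d[0],-d[1])))
    # housing top & sides
    m=box([.3,-.05,.245],[.95,.4,.27]);q=P[m][:,:2].astype(np.float32);print(' housing',cv2.minAreaRect(q),m.sum())
    # wheel
    m=box([.5,-.07,.05],[.8,.02,.25]);q=P[m];print(' wheel',q.min(0),q.max(0),m.sum())
    for z in(.2,.21,.22,.225,.23,.235,.24):
        s=q[(q[:,2]>z-.003)&(q[:,2]<z+.003)]
        if len(s):print('  ',z,s.min(0)[:2],s.max(0)[:2],len(s))
    for dd in masks_of(n,'beaker')[:1]:
        w=P[dd['region']&ok];print(' beaker',w.min(0),w.max(0))
```

```text
scene red 77 [ 0.505  -0.2456  0.0626] [ 0.5437 -0.2093  0.1316]
 brush cen [ 0.5174 -0.2266  0.0967] dir [-0.287   0.4153  0.8632] lean 0.5291942882434807 ends [ 0.5291 -0.2434  0.0617] [ 0.5065 -0.2108  0.1296]
 all z>.09 max [ 0.4934 -0.1974  0.164 ] 109
 cup 373 [ 0.6712 -0.292   0.0945] [ 0.6299 -0.3318  0.0301]
 rim 99 [ 0.6505 -0.3118] 0.01787905620359441 [ 0.6495 -0.3119  0.0903]
 handle 299 [ 0.6521 -0.0968  0.1966] [ 0.5989 -0.7492 -0.2829] [ 0.5544 -0.1365  0.1391] [ 0.67   -0.0402  0.2382] 38.64059309002739
 housing ((0.6497455835342407, 0.1302393674850464), (0.26792654395103455, 0.25701621174812317), 4.919611930847168) 14173
 wheel [ 0.5291 -0.0697  0.0517] [0.789  0.02   0.2497] 1276
   0.2 [ 0.5291 -0.0686] [0.7881 0.0199] 118
   0.21 [ 0.5327 -0.0507] [0.7879 0.02  ] 98
   0.22 [ 0.5404 -0.0513] [0.7882 0.018 ] 111
   0.225 [ 0.5485 -0.0522] [0.788  0.0199] 142
   0.23 [ 0.5555 -0.0547] [0.7879 0.0199] 165
   0.235 [ 0.5652 -0.0532] [0.7871 0.0173] 180
   0.24 [ 0.5402 -0.0427] [0.7881 0.0197] 17
 beaker [ 0.1783 -0.2513 -0.0026] [0.7991 0.2953 0.2746]
top red 57 [ 0.
[... 374 characters left out ...]
 handle 458 [ 0.6199 -0.0828  0.1966] [-0.7585  0.6504  0.0423] [ 0.5502 -0.1381  0.1272] [ 0.6566 -0.04    0.2394] -130.6122798386454
 housing ((0.6427270770072937, 0.12744513154029846), (0.2690407335758209, 0.25702816247940063), 4.9533772468566895) 13331
 wheel [ 0.5099 -0.0696  0.0514] [0.7799 0.0199 0.25  ] 2923
   0.2 [ 0.5198 -0.0696] [0.7516 0.0186] 152
   0.21 [ 0.5196 -0.0597] [0.6519 0.0185] 109
   0.22 [ 0.5201 -0.0583] [0.7651 0.0193] 149
   0.225 [ 0.5208 -0.0584] [0.7651 0.0157] 216
   0.23 [ 0.5199 -0.0567] [0.7658 0.0192] 336
   0.235 [ 0.5205 -0.0566] [0.7704 0.016 ] 328
   0.24 [ 0.52   -0.0504] [0.7794 0.0196] 120
 beaker [ 0.4982 -0.2799  0.0003] [ 0.5547 -0.2245  0.0851]
```

Run:
```python
from h import *
from scipy.optimize import least_squares
yaw=np.radians(4.93);ex=np.array([np.cos(yaw),np.sin(yaw),0]);ey=np.array([-np.sin(yaw),np.cos(yaw),0])
Q=[];W=[]
for n in('scene','top'):
    c=dict(np.load(f'{n}0.npz'));c={k:(v if v.ndim else float(v)) for k,v in c.items()}
    P=cloud(c);ok=c['range_z']>0
    p=P[ok&(P[...,2]>.03)];M=np.c_[p@ex,p@ey,p[:,2]]
    h=M[(M[:,1]>-.2)&(M[:,1]<-.115)&(M[:,0]>.55)&(M[:,0]<.7)&(M[:,2]>.12)&(M[:,2]<.24)]
    print(n,'handle pts',len(h),h.min(0),h.max(0))
    f=lambda v:np.hypot(h[:,0]-v[0],h[:,2]-v[1])-.0115
    s=least_squares(f,[h[:,0].mean(),.19],loss='soft_l1',f_scale=.002);print(' axis M x,z',s.x,'rms',np.sqrt((f(s.x)**2).mean()))
    # wheel face/rim points: histogram along ey
    w=M[(M[:,1]>-.13)&(M[:,1]<-.02)&(M[:,0]>.48)&(M[:,0]<.74)&(M[:,2]<.24)]
    print(' ey hist',np.histogram(w[:,1],bins=np.arange(-.13,-.019,.005)))
    for lo,hi in((-.125,-.115),(-.115,-.105),(-.105,-.09),(-.09,-.075)):
        ww=w[(w[:,1]>lo)&(w[:,1]<hi)]
        if len(ww):print('  ',lo,len(ww),ww.min(0),ww.max(0))
    g=lambda v:np.hypot(w2[:,0]-v[0],w2[:,2]-.155)-.08
    w2=w[(np.hypot(w[:,0]-.59,w[:,2]-.155)>.07)&(np.hypot(w[:,0]-.59,w[:,2]-.155)<.1)&(w[:,1]<-.07)]
    s2=least_squares(g,[.6],loss='soft_l1',f_scale=.002);print(' hubx',s2.x,len(w2),w2.min(0),w2.max(0))
```

```text
scene handle pts 354 [ 0.6315 -0.196   0.1806] [ 0.6531 -0.1152  0.2017]
 axis M x,z [0.6388 0.1876] rms 0.0014998607126500382
 ey hist (array([ 21,  17,  27,  22,  23,  98, 153, 148, 140, 138, 153, 224,   0,
         0,   0,   0,   0,   0,   0,   0,   0,   0]), array([-0.13 , -0.125, -0.12 , -0.115, -0.11 , -0.105, -0.1  , -0.095,
       -0.09 , -0.085, -0.08 , -0.075, -0.07 , -0.065, -0.06 , -0.055,
       -0.05 , -0.045, -0.04 , -0.035, -0.03 , -0.025, -0.02 ]))
   -0.125 44 [ 0.6334 -0.1248  0.1812] [ 0.652  -0.1152  0.2002]
   -0.115 45 [ 0.5917 -0.1146  0.1686] [ 0.6586 -0.105   0.2306]
   -0.105 399 [ 0.5313 -0.105   0.1247] [ 0.6684 -0.09    0.2382]
   -0.09 431 [ 0.5246 -0.09    0.0955] [ 0.7387 -0.075   0.2384]
 hubx [0.5858] 964 [ 0.5246 -0.1297  0.1247] [ 0.6684 -0.0702  0.2384]
top handle pts 348 [ 0.625  -0.1964  0.1827] [ 0.6477 -0.1153  0.2044]
 axis M x,z [0.6377 0.1877] rms 0.0016894292694717926
 ey hist (array([ 18,  22,  21,  64, 266, 160, 160, 158, 151, 154, 152,  84,  45,
        91, 743, 113,  79,  78,  72,  66,  70,  66]), array([-0.13 , -0.125, -0.12 , -0.115, -0.11 , -0.105, -0.1  , -0.095,
       -0.09 , -0.085, -0.08 , -0.075, -0.07 , -0.065, -0.06 , -0.055,
       -0.05 , -0.045, -0.04 , -0.035, -0.03 , -0.025, -0.02 ]))
   -0.125 43 [ 0.6261 -0.1249  0.1864] [ 0.6471 -0.1153  0.2032]
   -0.115 330 [ 0.5086 -0.1149  0.0852] [ 0.6531 -0.105   0.2346]
   -0.105 478 [ 0.5047 -0.105   0.147 ] [ 0.6602 -0.09    0.2394]
   -0.09 457 [ 0.5045 -0.0899  0.0679] [ 0.7396 -0.0751  0.2379]
 hubx [0.5851] 1037 [ 0.5045 -0.1184  0.0852] [ 0.6602 -0.0718  0.2394]
```

```bash
cat >> h.py <<'E'
def frame(yt,zt):
    yt=np.array(yt,float);yt/=np.linalg.norm(yt);zt=np.array(zt,float);zt-=yt*(zt@yt);zt/=np.linalg.norm(zt)
    return np.c_[np.cross(yt,zt),yt,zt]
def pose(s=None):
    s=s or read_state();return np.array(s['tcp_pos']),R.from_euler('xyz',s['eef_rot'],degrees=True).as_matrix()
def rows(p,r,p1,r1,step=.04,ang=.12,prt=True):
    w=R.from_matrix(r.T@r1).as_rotvec();d=np.array(p1)-p
    n=int(max(1,np.ceil(np.linalg.norm(d)/step),np.ceil(np.linalg.norm(w)/ang)))
    if prt: print('n',n,'dist',np.linalg.norm(d),'rotvec',w)
    for k in range(n):
        rk=r@R.from_rotvec(w*k/n).as_matrix()
        t=rk.T@d/n*100
        print([round(float(v),2) for v in t]+[round(float(v),4) for v in w/n])
    return np.array(p1),r1
yaw=np.radians(4.93);ex=np.array([np.cos(yaw),np.sin(yaw),0]);ey=np.array([-np.sin(yaw),np.cos(yaw),0])
hub=.5855*ex-.167*ey+[0,0,.155]
u=np.array([-.557,.83,0]);hh=np.array([.83,.557,0]);B=np.array([-.278,.414,.867]);G=np.array([.508,-.2205,.119])
cup=np.array([.649,-.313,0])
E
python3 - <<'E'
from h import *
print(tips_ahead())
p,r=pose()
a=np.radians(10);r1=frame(-np.cos(a)*np.array([0,0,1])+np.sin(a)*u,hh)
if 1:
    p,r=rows(p,r,p+[.08,-.08,.12],r)
    T=G-(.054)*r1[:,1]
    p,r=rows(p,r,T-.10*r1[:,1],r1)
    p,r=rows(p,r,T,r1,.025)
E
```

```text
Traceback (most recent call last):
TypeError: 'float' object is not callable
```

Run:
```python
from h import *
print(tips_ahead)
p,r=pose()
a=np.radians(10);r1=frame(-np.cos(a)*np.array([0,0,1])+np.sin(a)*u,hh)
p,r=rows(p,r,p+[.0,-.1,.12],r)
T=G-(.054)*r1[:,1]
p,r=rows(p,r,T-.10*r1[:,1],r1)
p,r=rows(p,r,T,r1,.025)
```

```text
0.0726
n 4 dist 0.15620499351813308 rotvec [0. 0. 0.]
[1.01, -3.0, -2.29, 0.0, 0.0, 0.0]
[1.01, -3.0, -2.29, 0.0, 0.0, 0.0]
[1.01, -3.0, -2.29, 0.0, 0.0, 0.0]
[1.01, -3.0, -2.29, 0.0, 0.0, 0.0]
n 20 dist 0.7782821854339729 rotvec [0.049  0.5605 0.1698]
[2.68, 0.77, -2.72, 0.0025, 0.028, 0.0085]
[2.76, 0.74, -2.64, 0.0025, 0.028, 0.0085]
[2.84, 0.71, -2.57, 0.0025, 0.028, 0.0085]
[2.92, 0.68, -2.49, 0.0025, 0.028, 0.0085]
[2.99, 0.64, -2.4, 0.0025, 0.028, 0.0085]
[3.06, 0.61, -2.32, 0.0025, 0.028, 0.0085]
[3.13, 0.58, -2.24, 0.0025, 0.028, 0.0085]
[3.2, 0.55, -2.15, 0.0025, 0.028, 0.0085]
[3.26, 0.52, -2.06, 0.0025, 0.028, 0.0085]
[3.32, 0.48, -1.97, 0.0025, 0.028, 0.0085]
[3.38, 0.45, -1.88, 0.0025, 0.028, 0.0085]
[3.43, 0.42, -1.78, 0.0025, 0.028, 0.0085]
[3.49, 0.38, -1.69, 0.0025, 0.028, 0.0085]
[3.54, 0.35, -1.59, 0.0025, 0.028, 0.0085]
[3.58, 0.32, -1.49, 0.0025, 0.028, 0.0085]
[3.62, 0.28, -1.39, 0.0025, 0.028, 0.0085]
[3.66, 0.25, -1.29, 0.0025, 0.028, 0.0085]
[3.7, 0.21, -1.18, 0.0025, 0.028, 0.0085]
[3.73, 0.18, -1.08, 0.0025, 0.028, 0.0085]
[3.76, 0.14, -0.98, 0.0025, 0.028, 0.0085]
n 5 dist 0.10000000000000003 rotvec [0. 0. 0.]
[0.0, 2.0, 0.0, 0.0, 0.0, 0.0]
[0.0, 2.0, 0.0, 0.0, 0.0, 0.0]
[0.0, 2.0, 0.0, 0.0, 0.0, 0.0]
[0.0, 2.0, 0.0, 0.0, 0.0, 0.0]
[0.0, 2.0, 0.0, 0.0, 0.0, 0.0]
```

Emit:
step_arm(
  increments=[
    [1,-3,-2.3,0,0,0],
    [1,-3,-2.3,0,0,0],
    [1,-3,-2.3,0,0,0],
    [1,-3,-2.3,0,0,0],
  ],
  jaw=1,
  newtons=40,
)

```text
t: 1.73
tcp_pos: [0.2526, 0.4698, 0.4247]
eef_rot: [-90.1, 0.0, -23.9]
force: [0.6, -0.4, 0.8]
opening: 1.004
```

Emit:
step_arm(
  increments=[
    [2.7,0.7,-2.7,0.0025,0.028,0.0085],
    [2.8,0.7,-2.6,0.0025,0.028,0.0085],
    [2.8,0.7,-2.6,0.0025,0.028,0.0085],
    [2.9,0.7,-2.5,0.0025,0.028,0.0085],
    [3.0,0.6,-2.4,0.0025,0.028,0.0085],
  ],
)

```text
t: 2.15
tcp_pos: [0.3203, 0.2909, 0.3868]
eef_rot: [-89.4, 2.5, -32.0]
force: [1.1, -0.2, -0.4]
opening: 1.004
```

Emit:
step_arm(
  increments=[
    [3.1,0.6,-2.3,0.0025,0.028,0.0085],
    [3.1,0.6,-2.2,0.0025,0.028,0.0085],
    [3.2,0.5,-2.2,0.0025,0.028,0.0085],
    [3.3,0.5,-2.1,0.0025,0.028,0.0085],
    [3.3,0.5,-2.0,0.0025,0.028,0.0085],
  ],
)

```text
t: 2.57
tcp_pos: [0.3878, 0.1116, 0.3491]
eef_rot: [-89.2, 5.0, -40.0]
force: [0.6, 0.8, -0.3]
opening: 1.004
```

Emit:
step_arm(
  increments=[
    [3.4,0.4,-1.9,0.0025,0.028,0.0085],
    [3.4,0.4,-1.8,0.0025,0.028,0.0085],
    [3.5,0.4,-1.7,0.0025,0.028,0.0085],
    [3.5,0.3,-1.6,0.0025,0.028,0.0085],
    [3.6,0.3,-1.5,0.0025,0.028,0.0085],
  ],
)

```text
t: 2.98
tcp_pos: [0.4546, -0.0676, 0.3117]
eef_rot: [-89.4, 7.5, -48.1]
force: [1.1, 0.4, 0.2]
opening: 1.002
```

Emit:
step_arm(
  increments=[
    [3.6,0.3,-1.4,0.0025,0.028,0.0085],
    [3.6,0.2,-1.3,0.0025,0.028,0.0085],
    [3.7,0.2,-1.2,0.0025,0.028,0.0085],
    [3.7,0.2,-1.1,0.0025,0.028,0.0085],
    [3.7,0.1,-1.0,0.0025,0.028,0.0085],
  ],
)

```text
t: 3.4
tcp_pos: [0.5203, -0.2452, 0.2737]
eef_rot: [-89.9, 10.0, -56.2]
force: [1.0, 0.8, 1.1]
opening: 0.998
```

Emit:
step_arm(
  increments=[
    [0,2,0,0,0,0],
    [0,2,0,0,0,0],
    [0,2,0,0,0,0],
    [0,0,0,0,0,0],
  ],
)

```text
t: 3.73
tcp_pos: [0.5121, -0.2335, 0.2116]
eef_rot: [-90.1, 10.4, -56.2]
force: [-0.9, -0.2, 0.5]
opening: 1.004
```

Run:
```python
from h import *
p,r=pose()
a=np.radians(10);r1=frame(-np.cos(a)*np.array([0,0,1])+np.sin(a)*u,hh)
print(r)
for n in('scene','top'):
    c=capture(n);np.savez(f'{n}1.npz',**c);P=cloud(c);ok=c['range_z']>0
    b,g,rr=[c['color'][...,i].astype(int) for i in range(3)]
    m=ok&(P>[.45,-.32,.06]).all(-1)&(P<[.6,-.15,.2]).all(-1)&(rr>1.7*g)&(rr>60)
    q=P[m];print(n,m.sum(),(q.mean(0)-p)@r, (q.mean(0)-G)-B*((q.mean(0)-G)@B))
im=cv2.imread  # crop both
A=[cv2.resize(capture(n)['color'][s],(400,400),interpolation=cv2.INTER_CUBIC) for n,s in(('scene',np.s_[110:240,160:290]),('top',np.s_[120:250,230:360]))]
cv2.imwrite('pics/pre.png',np.hstack(A))
T=G-.054*r1[:,1];rows(p,r,T,r1,.025)
```

```text
[[ 0.5478 -0.1022  0.8303]
 [-0.817   0.1481  0.5573]
 [-0.1799 -0.9837 -0.0023]]
scene 67 [0.0192 0.1154 0.0087] [ 0.0026  0.0043 -0.0012]
top 0 [nan nan nan] [nan nan nan]
n 2 dist 0.039735428796869664 rotvec [ 0.0023 -0.0004 -0.0064]
[0.17, 1.97, 0.2, 0.0012, -0.0002, -0.0032]
[0.17, 1.97, 0.2, 0.0012, -0.0002, -0.0032]<stdin>:9: RuntimeWarning: Mean of empty slice.
  ret = um.true_divide(
```

View pics/pre.png

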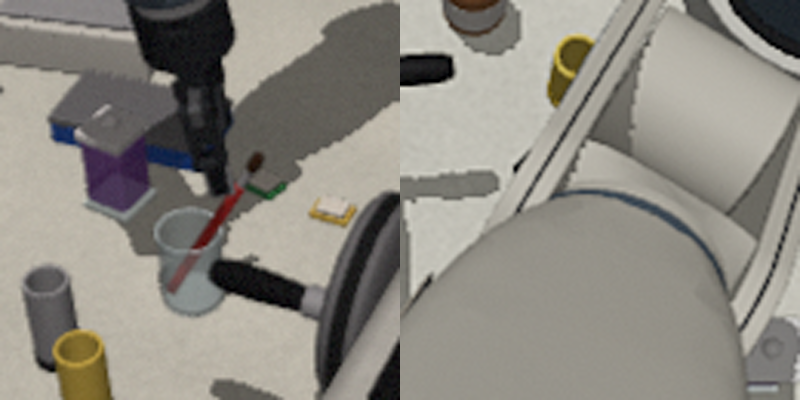

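The left crop shows the near finger just behind the brush, with the brush handle at (215,215) and bristles at (255,160). That matches the plan. Now I'll descend and grip.

Emit:
step_arm(
  increments=[
    [0.15,2,0.2,0,0,-0.003],
    [0.15,2,0.2,0,0,-0.003],
    [0,0,0,0,0,0],
  ],
)

```text
t: 4.18
tcp_pos: [0.5147, -0.2281, 0.1739]
eef_rot: [-90.0, 9.8, -56.1]
force: [-1.3, 0.4, 0.0]
opening: 1.001
```

Emit:
step_arm(
  increments=[
    [0,0,0,0,0,0],
    [0,0,0,0,0,0],
    [0,0,0,0,0,0],
    [0,0,0,0,0,0],
    [0,0,0,0,0,0],
  ],
  jaw=0,
  newtons=40,
)

```text
t: 4.6
tcp_pos: [0.5158, -0.2292, 0.1761]
eef_rot: [-89.9, 9.6, -56.1]
force: [0.8, -0.6, -0.2]
opening: 0.299
```

Emit:
step_arm(
  increments=[
    [0,0,0,0,0,0],
    [0,0,0,0,0,0],
    [0,0,0,0,0,0],
    [0,0,0,0,0,0],
  ],
)

```text
t: 4.93
tcp_pos: [0.5156, -0.229, 0.1756]
eef_rot: [-89.9, 9.7, -56.1]
force: [0.4, 0.0, 4.2]
opening: 0.109
```

Run:
```python
from h import *
p,r=pose();print(read_state()['opening'],read_state()['force'],p+.054*r[:,1])
c=capture('scene')
cv2.imwrite('pics/grip.png',cv2.resize(c['color'][100:250,150:300],(500,500),interpolation=cv2.INTER_CUBIC))
# lift along brush axis 13 cm
p,r=rows(p,r,p+.13*B,r,.022)
# rotate upright: rotation taking B to z about h
w=np.cross(B/np.linalg.norm(B),[0,0,1]);w*=np.arcsin(np.linalg.norm(w))/np.linalg.norm(w)
r2=R.from_rotvec(w).as_matrix()@r
g=cup+[0,0,.26]
p,r=rows(p,r,g-.054*r2[:,1],r2,.035)
print(r2)
```

```text
0.10897703541434464 [0.4023 0.0001 4.1595] [ 0.5106 -0.2215  0.1223]
n 6 dist 0.13002398278779187 rotvec [0. 0. 0.]
[-1.38, -1.67, 0.0, 0.0, 0.0, 0.0]
[-1.38, -1.67, 0.0, 0.0, 0.0, 0.0]
[-1.38, -1.67, 0.0, 0.0, 0.0, 0.0]
[-1.38, -1.67, 0.0, 0.0, 0.0, 0.0]
[-1.38, -1.67, 0.0, 0.0, 0.0, 0.0]
[-1.38, -1.67, 0.0, 0.0, 0.0, 0.0]
n 8 dist 0.2519055628077098 rotvec [0.0002 0.0006 0.522 ]
[2.97, -0.67, 0.8, 0.0, 0.0001, 0.0652]
[2.92, -0.87, 0.8, 0.0, 0.0001, 0.0652]
[2.86, -1.05, 0.8, 0.0, 0.0001, 0.0652]
[2.78, -1.24, 0.8, 0.0, 0.0001, 0.0652]
[2.7, -1.42, 0.8, 0.0, 0.0001, 0.0652]
[2.6, -1.59, 0.8, 0.0, 0.0001, 0.0652]
[2.49, -1.76, 0.8, 0.0, 0.0001, 0.0652]
[2.37, -1.91, 0.8, 0.0, 0.0001, 0.0652]
[[ 0.4301 -0.3541  0.8305]
 [-0.6399  0.5294  0.5571]
 [-0.6369 -0.771   0.0011]]
```

View pics/grip.png

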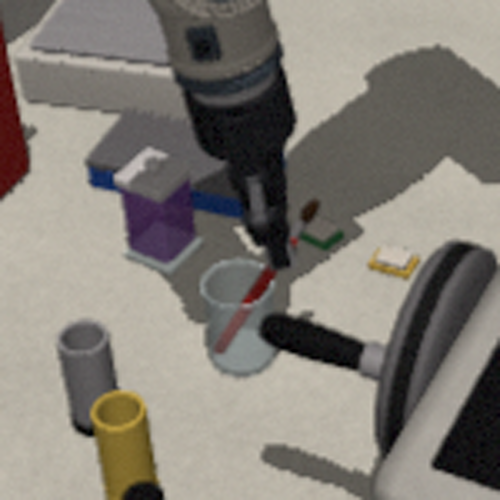

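The fingers hold the red handle at (280,260), and the opening of about 9.3 mm matches the 10 mm flat. Now I'll lift along the brush axis and swing it upright over the cup.

Emit:
step_arm(
  increments=[
    [-1.4,-1.7,0,0,0,0],
    [-1.4,-1.7,0,0,0,0],
    [-1.4,-1.7,0,0,0,0],
    [-1.4,-1.7,0,0,0,0],
    [-1.4,-1.7,0,0,0,0],
  ],
)

```text
t: 5.4
tcp_pos: [0.4843, -0.1831, 0.2712]
eef_rot: [-90.0, 9.7, -56.1]
force: [0.8, -0.2, -0.4]
opening: 0.099
```

Emit:
step_arm(
  increments=[
    [-1.3,-1.6,0,0,0,0],
    [0,0,0,0,0,0],
    [3.0,-0.7,0.8,0,0,0.065],
    [2.9,-0.9,0.8,0,0,0.065],
    [2.9,-1.1,0.8,0,0,0.065],
  ],
)

```text
t: 5.82
tcp_pos: [0.5509, -0.2386, 0.2945]
eef_rot: [-89.9, 21.0, -56.0]
force: [0.4, -0.2, 0.3]
opening: 0.104
```

Emit:
step_arm(
  increments=[
    [2.8,-1.2,0.8,0,0,0.065],
    [2.7,-1.4,0.8,0,0,0.065],
    [2.6,-1.6,0.8,0,0,0.065],
    [2.5,-1.8,0.8,0,0,0.065],
    [2.4,-1.9,0.8,0,0,0.065],
  ],
)

```text
t: 6.23
tcp_pos: [0.6694, -0.3438, 0.3012]
eef_rot: [-89.9, 39.7, -56.1]
force: [1.4, -0.2, 0.2]
opening: 0.105
```

Emit:
step_arm(
  increments=[
    [0,0,0,0,0,0],
    [0,0,0,0,0,0],
    [0,0,0,0,0,0],
  ],
)

```text
t: 6.48
tcp_pos: [0.6682, -0.3424, 0.3004]
eef_rot: [-90.0, 39.6, -56.1]
force: [0.1, -0.6, 0.1]
opening: 0.101
```

Run:
```python
from h import *
p,r=pose();g=p+.054*r[:,1];print('grip',g,read_state()['opening'])
c=capture('scene');np.savez('scene2.npz',**c);t=capture('top')
for n,c in(('scene',c),('top',t)):
    P=cloud(c);ok=c['range_z']>0
    b,gg,rr=[c['color'][...,i].astype(int) for i in range(3)]
    m=ok&(P>[.58,-.38,.11]).all(-1)&(P<[.72,-.25,.35]).all(-1)&(rr>1.7*gg)&(rr>50)
    q=P[m];print(n,m.sum())
    if m.sum()>15:
        cen=q.mean(0);d=np.linalg.svd(q-cen)[2][0];d*=np.sign(d[2]);print(cen,d,q.min(0),q.max(0))
        lo=q[np.argsort(q[:,2])[:5]].mean(0);print('low',lo)
    q=P[ok&(P>[.62,-.345,.086]).all(-1)&(P<[.68,-.285,.1]).all(-1)];print('rim',len(q),q.min(0),q.max(0))
A=[cv2.resize(x['color'][s],(400,400),interpolation=cv2.INTER_CUBIC) for x,s in((np.load('scene2.npz'),np.s_[100:250,110:260]),(t,np.s_[90:240,230:380]))]
cv2.imwrite('pics/up.png',np.hstack(A))
```

```text
grip [ 0.649  -0.3138  0.2588] 0.10050742160572
scene 149
[ 0.6473 -0.3055  0.1952] [-0.0322 -0.1334  0.9905] [ 0.6183 -0.3794  0.1326] [ 0.6524 -0.3006  0.3362]
low [ 0.6482 -0.3035  0.1359]
rim 91 [ 0.6309 -0.3321  0.0861] [ 0.6711 -0.2922  0.0959]
top 49
[ 0.6415 -0.3044  0.216 ] [ 0.0111 -0.0163  0.9998] [ 0.6386 -0.309   0.1391] [ 0.6455 -0.3018  0.2726]
low [ 0.6413 -0.3028  0.1451]
rim 28 [ 0.6377 -0.3126  0.0862] [ 0.6663 -0.2946  0.0949]
```

View pics/up.png

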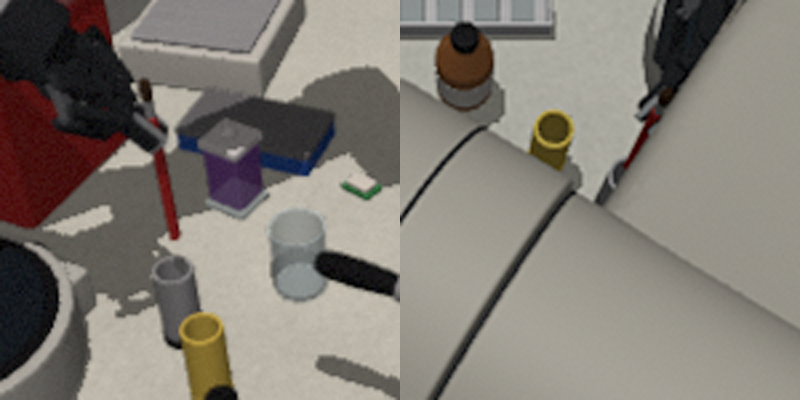

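The brush is upright with its foot at (175,238), about 4 to 5 mm off the cup's axis (mouth at (173,268)). I'll correct that and lower it.

Emit:
step_arm(
  increments=[
    [0.45,-0.35,0.1,0,0,0],
    [1.27,1.54,0,0,0,0],
    [1.27,1.54,0,0,0,0],
    [0,0,0,0,0,0],
  ],
)

```text
t: 6.92
tcp_pos: [0.6716, -0.3457, 0.26]
eef_rot: [-90.1, 39.6, -56.1]
force: [-0.7, -0.2, -2.7]
opening: 0.105
```

Run:
```python
from h import *
p,r=pose();g=p+.054*r[:,1];print('grip',g,read_state()['force'])
c=capture('scene');P=cloud(c);ok=c['range_z']>0
b,gg,rr=[c['color'][...,i].astype(int) for i in range(3)]
red=ok&(P>[.62,-.34,.08]).all(-1)&(P<[.68,-.28,.25]).all(-1)&(rr>1.7*gg)&(rr>50)
q=P[red];lo=q[q[:,2]<.14];print(q.min(0),lo.mean(0),q.mean(0))
rim=P[ok&(P>[.62,-.345,.086]).all(-1)&(P<[.68,-.285,.1]).all(-1)&~red];print('rim c',(rim.max(0)+rim.min(0))/2)
cv2.imwrite('pics/over.png',cv2.resize(c['color'][150:240,130:220],(500,500),interpolation=cv2.INTER_CUBIC))
```

```text
grip [ 0.6523 -0.3171  0.2184] [-0.6974 -0.1985 -2.7365]
[ 0.6421 -0.3121  0.0919] [ 0.6503 -0.3071  0.1154] [ 0.6507 -0.3073  0.1516]
rim c [ 0.6497 -0.3129  0.0929]
```

View pics/over.png

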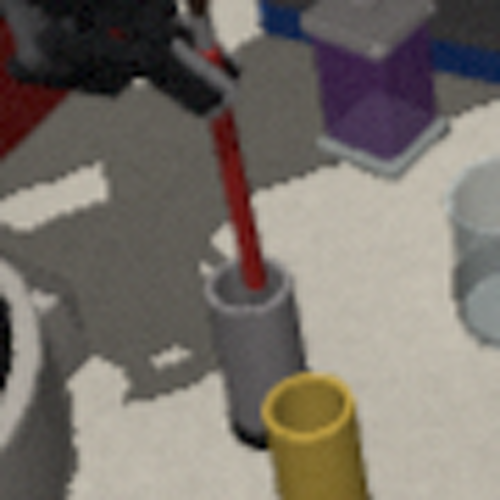

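The foot is at (255,288), inside the cup mouth whose centre is near (248,285). Lowering it the rest of the way.

Emit:
step_arm(
  increments=[
    [1.2,1.1,0,0,0,0],
    [1.0,1.23,0,0,0,0],
    [1.0,1.23,0,0,0,0],
    [1.0,1.23,0,0,0,0],
    [0,0,0,0,0,0],
  ],
)

```text
t: 7.38
tcp_pos: [0.6723, -0.3474, 0.1936]
eef_rot: [-90.2, 39.8, -56.2]
force: [-0.6, 0.1, -0.9]
opening: 0.098
```

Emit:
step_arm(
  increments=[
    [0.6,0.77,0,0,0,0],
    [0.2,0.25,0,0,0,0],
    [0,0,0,0,0,0],
  ],
)

```text
t: 7.63
tcp_pos: [0.6735, -0.3479, 0.1849]
eef_rot: [-90.0, 39.5, -56.1]
force: [0.0, -0.1, 0.1]
opening: 0.103
```

Emit:
step_arm(
  increments=[
    [0.2,0.23,0,0,0,0],
    [0.13,0.15,0,0,0,0],
    [0,0,0,0,0,0],
    [0,0,0,0,0,0],
  ],
)

```text
t: 7.97
tcp_pos: [0.6739, -0.3482, 0.1811]
eef_rot: [-89.9, 39.4, -56.1]
force: [0.9, -0.2, -0.4]
opening: 0.11
```

Emit:
step_arm(
  increments=[
    [0.13,0.15,0,0,0,0],
    [0,0,0,0,0,0],
    [0,0,0,0,0,0],
  ],
)

```text
t: 8.22
tcp_pos: [0.6741, -0.3483, 0.1796]
eef_rot: [-89.9, 39.4, -56.0]
force: [0.6, 0.4, 2.6]
opening: 0.102
```

Emit:
step_arm(
  increments=[
    [0,0,0,0,0,0],
    [0,0,0,0,0,0],
    [0,0,0,0,0,0],
    [0,0,0,0,0,0],
    [0,0,0,0,0,0],
  ],
  jaw=0.7,
)

```text
t: 8.63
tcp_pos: [0.6738, -0.3481, 0.1786]
eef_rot: [-89.9, 39.5, -56.1]
force: [0.5, 0.2, 0.5]
opening: 0.698
```

Emit:
step_arm(
  increments=[
    [0,-1,0,0,0,0],
    [0,-2,0,0,0,0],
    [0,-3,0,0,0,0],
    [0,-3,0,0,0,0],
    [0,-3,0,0,0,0],
  ],
)

```text
t: 9.05
tcp_pos: [0.7167, -0.4124, 0.2734]
eef_rot: [-89.9, 39.4, -56.1]
force: [0.2, -1.2, 0.1]
opening: 0.699
```

Emit:
step_arm(
  increments=[
    [0,-3,0,0,0,0],
    [0,-3,0,0,0,0],
    [0,-3,0,0,0,0],
    [0,0,0,0,0,0],
  ],
)

```text
t: 9.38
tcp_pos: [0.7493, -0.4625, 0.3472]
eef_rot: [-89.6, 38.8, -56.0]
force: [0.3, 0.1, 0.9]
opening: 0.703
```

Run:
```python
from h import *
p,r=pose();print(p)
c=capture('scene');t=capture('top')
A=[cv2.resize(x['color'][s],(400,400),interpolation=cv2.INTER_CUBIC) for x,s in((c,np.s_[100:250,110:260]),(t,np.s_[90:240,230:380]))]
cv2.imwrite('pics/placed.png',np.hstack(A))
for x in(c,t):
    P=cloud(x);ok=x['range_z']>0
    b,gg,rr=[x['color'][...,i].astype(int) for i in range(3)]
    red=ok&(P>[.6,-.37,.095]).all(-1)&(P<[.7,-.26,.22]).all(-1)&(rr>1.7*gg)&(rr>50);q=P[red]
    if len(q)>5: d=np.linalg.svd(q-q.mean(0))[2][0];print(len(q),q.mean(0),d,q.max(0))
ang=np.radians(58)
H=hub+.062*(np.sin(ang)*ex+np.cos(ang)*np.array([0,0,1]));print('handle',H,'hub',hub)
r1=frame([0,0,-1],ex)
p1=np.array([.70,-.30,.38])
p,r=rows(p,r,p1,r1)
p2=H+[0,0,.054+.12];p,r=rows(p,r,p2,r1)
p,r=rows(p,r,H+[0,0,.054],r1,.03)
```

```text
[ 0.7493 -0.4625  0.3472]
57 [ 0.6541 -0.3101  0.1223] [-0.0148  0.0017 -0.9999] [ 0.6582 -0.306   0.1489]
handle [ 0.6501 -0.1115  0.1879] hub [ 0.5977 -0.1161  0.155 ]
n 7 dist 0.17295960522691878 rotvec [ 0.166   0.4862 -0.664 ]
[-2.1, 1.09, 0.71, 0.0237, 0.0695, -0.0949]
[-2.24, 0.9, 0.53, 0.0237, 0.0695, -0.0949]
[-2.34, 0.69, 0.36, 0.0237, 0.0695, -0.0949]
[-2.42, 0.47, 0.18, 0.0237, 0.0695, -0.0949]
[-2.46, 0.24, -0.0, 0.0237, 0.0695, -0.0949]
[-2.46, 0.01, -0.18, 0.0237, 0.0695, -0.0949]
[-2.44, -0.23, -0.34, 0.0237, 0.0695, -0.0949]
n 5 dist 0.1957981963305463 rotvec [0. 0. 0.]
[-3.84, 0.36, -0.67, 0.0, 0.0, 0.0]
[-3.84, 0.36, -0.67, 0.0, 0.0, 0.0]
[-3.84, 0.36, -0.67, 0.0, 0.0, 0.0]
[-3.84, 0.36, -0.67, 0.0, 0.0, 0.0]
[-3.84, 0.36, -0.67, 0.0, 0.0, 0.0]
n 5 dist 0.12000000000000002 rotvec [0. 0. 0.]
[0.0, 2.4, 0.0, 0.0, 0.0, 0.0]
[0.0, 2.4, 0.0, 0.0, 0.0, 0.0]
[0.0, 2.4, 0.0, 0.0, 0.0, 0.0]
[0.0, 2.4, 0.0, 0.0, 0.0, 0.0]
[0.0, 2.4, 0.0, 0.0, 0.0, 0.0]
```

View pics/placed.png

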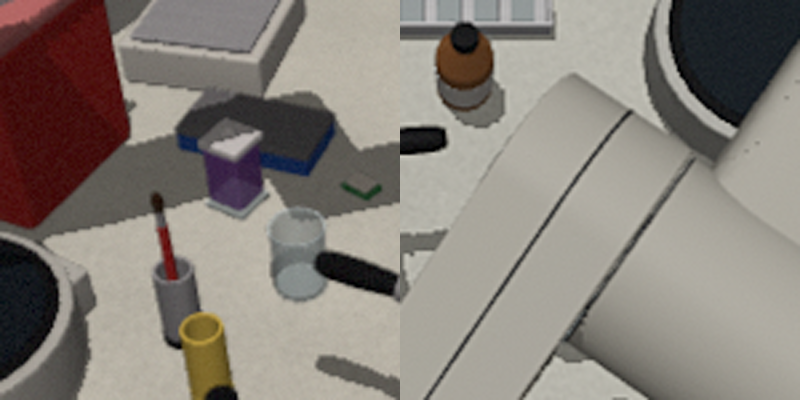

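The brush stands upright in the steel cup, at (165,245) in the crop, and it measures vertical. The beaker, at (298,255), hasn't moved. Next is the handle.

```bash
cat >> h.py <<'E'
tl=np.radians(10);rw=frame(-np.cos(tl)*np.array([0,0,1])+np.sin(tl)*ey,ex)
def hpos(deg): a=np.radians(deg);return hub+.062*(np.sin(a)*ex+np.cos(a)*np.array([0,0,1]))
E
python3 - <<'E'
from h import *
p,r=pose()
p,r=rows(p,r,[.70,-.32,.38],rw,.04)
H=hpos(58)
p,r=rows(p,r,H-(.054+.10)*rw[:,1],rw)
E
```

```text
n 6 dist 0.1531571084500906 rotvec [ 0.2111  0.4645 -0.501 ]
[-2.25, 1.02, 0.63, 0.0352, 0.0774, -0.0835]
[-2.37, 0.84, 0.42, 0.0352, 0.0774, -0.0835]
[-2.46, 0.65, 0.21, 0.0352, 0.0774, -0.0835]
[-2.51, 0.45, -0.01, 0.0352, 0.0774, -0.0835]
[-2.53, 0.23, -0.21, 0.0352, 0.0774, -0.0835]
[-2.52, 0.01, -0.41, 0.0352, 0.0774, -0.0835]
n 5 dist 0.1922572832860238 rotvec [0. 0. 0.]
[-3.51, 1.44, -0.64, 0.0, 0.0, 0.0]
[-3.51, 1.44, -0.64, 0.0, 0.0, 0.0]
[-3.51, 1.44, -0.64, 0.0, 0.0, 0.0]
[-3.51, 1.44, -0.64, 0.0, 0.0, 0.0]
[-3.51, 1.44, -0.64, 0.0, 0.0, 0.0]
```

Emit:
step_arm(
  increments=[
    [-2.3,1.0,0.6,0.035,0.077,-0.083],
    [-2.4,0.8,0.4,0.035,0.077,-0.083],
    [-2.5,0.6,0.2,0.035,0.077,-0.083],
    [-2.5,0.4,0,0.035,0.077,-0.083],
    [-2.5,0.2,-0.2,0.035,0.077,-0.083],
  ],
  jaw=1,
)

```text
t: 9.9
tcp_pos: [0.7071, -0.3504, 0.3753]
eef_rot: [-91.5, 16.5, -79.3]
force: [0.8, 0.4, 0.7]
opening: 0.999
```

Emit:
step_arm(
  increments=[
    [-2.5,0,-0.4,0.036,0.079,-0.086],
    [-3.5,1.4,-0.6,0,0,0],
    [-3.5,1.4,-0.6,0,0,0],
    [-3.5,1.4,-0.6,0,0,0],
    [-3.5,1.4,-0.6,0,0,0],
  ],
)

```text
t: 10.32
tcp_pos: [0.6573, -0.1821, 0.3557]
eef_rot: [-90.7, 11.7, -83.7]
force: [0.2, 0.5, -0.1]
opening: 0.999
```

Emit:
step_arm(
  increments=[
    [-3.5,1.4,-0.6,0,0,0],
    [0,0,0,0,0,0],
    [0,0,0,0,0,0],
  ],
)

```text
t: 10.57
tcp_pos: [0.6478, -0.1459, 0.3493]
eef_rot: [-90.7, 11.7, -83.5]
force: [0.4, 0.4, 0.1]
opening: 0.998
```

Run:
```python
from h import *
p,r=pose();print(p,r)
rows(p,r,hpos(58)-.054*rw[:,1],rw,.03)
c=capture('scene');P=cloud(c);p_=P[(c['range_z']>0)];M=np.c_[p_@ex,p_@ey,p_[:,2]]
h=M[(M[:,1]>-.2)&(M[:,1]<-.115)&(M[:,0]>.6)&(M[:,0]<.68)&(M[:,2]>.15)&(M[:,2]<.21)];print(len(h),h.min(0),h.max(0))
cv2.imwrite('pics/preh.png',cv2.resize(c['color'][90:250,120:330],(800,610))[:600])
```

```text
[ 0.6478 -0.1459  0.3493] [[ 0.1107 -0.0351  0.9932]
 [-0.973   0.1998  0.1155]
 [-0.2025 -0.9792 -0.012 ]]
n 4 dist 0.11117676715174533 rotvec [ 0.0174  0.0269 -0.0292]
[-0.05, 2.77, 0.18, 0.0044, 0.0067, -0.0073]
[-0.07, 2.77, 0.17, 0.0044, 0.0067, -0.0073]
[-0.09, 2.77, 0.15, 0.0044, 0.0067, -0.0073]
[-0.12, 2.77, 0.14, 0.0044, 0.0067, -0.0073]
353 [ 0.6284 -0.1969  0.1794] [ 0.6538 -0.1152  0.2019]
```

View pics/preh.png

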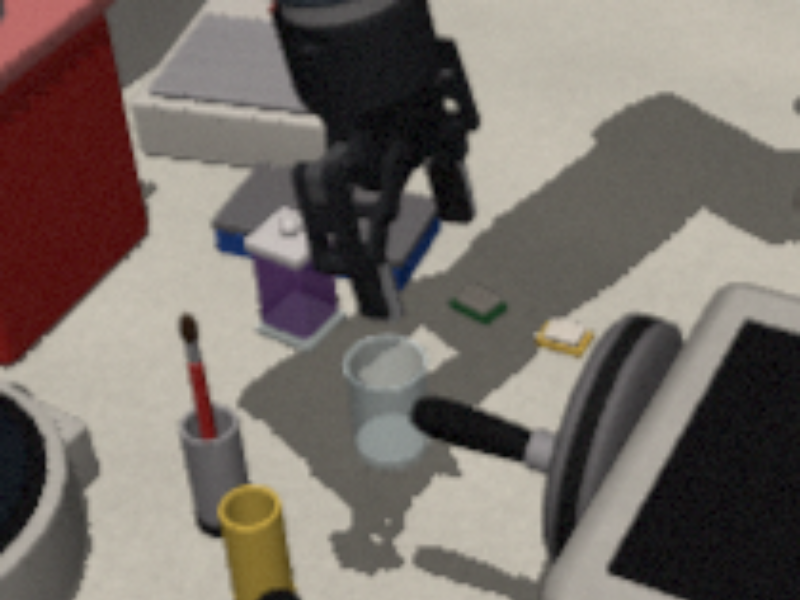

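The brush is at (200,380), upright in the steel cup. The jaws are open above the handle at (470,425). Now I'll descend and grip.

Emit:
step_arm(
  increments=[
    [-0.05,2.8,0.15,0.0045,0.0067,-0.0073],
    [-0.05,2.8,0.15,0.0045,0.0067,-0.0073],
    [-0.1,2.8,0.15,0.0045,0.0067,-0.0073],
    [-0.1,2.8,0.15,0.0045,0.0067,-0.0073],
    [0,0,0,0,0,0],
  ],
)

```text
t: 11.03
tcp_pos: [0.6503, -0.1236, 0.2351]
eef_rot: [-90.3, 10.1, -85.4]
force: [-0.9, 0.5, -0.5]
opening: 1.003
```

Run:
```python
from h import *
p,r=pose();print(p+.054*r[:,1]-hpos(58),read_state()['force'],read_state()['joint_positions'])
rows(p,r,hpos(58)-.054*rw[:,1],rw,.03)
```

```text
[-0.0008 -0.0027 -0.0059] [-0.8885  0.5084 -0.5098] [-15.0248  32.968   89.3631  10.675   61.7992 -25.0964]
n 1 dist 0.006515341891711509 rotvec [ 0.0043 -0.0048 -0.0016]
[-0.37, -0.53, 0.08, 0.0043, -0.0048, -0.0016]
```

Emit:
step_arm(
  increments=[
    [-0.3,-0.5,0.08,0.004,-0.005,-0.002],
    [0,0,0,0,0,0],
  ],
)

```text
t: 11.2
tcp_pos: [0.6551, -0.1228, 0.2488]
eef_rot: [-89.3, 9.8, -84.9]
force: [1.0, -0.2, 0.5]
opening: 1.004
```

Emit:
step_arm(
  increments=[
    [0,0,0,0,0,0],
    [0,0,0,0,0,0],
    [0,0,0,0,0,0],
    [0,0,0,0,0,0],
    [0,0,0,0,0,0],
  ],
  jaw=0,
  newtons=100,
)

```text
t: 11.62
tcp_pos: [0.6533, -0.1221, 0.2469]
eef_rot: [-89.6, 9.8, -84.9]
force: [-19.6, -7.1, 0.9]
opening: 0.296
```

Emit:
step_arm(
  increments=[
    [0,0,0,0,0,0],
    [0,0,0,0,0,0],
  ],
)

```text
t: 11.78
tcp_pos: [0.6523, -0.1224, 0.246]
eef_rot: [-89.7, 9.8, -84.9]
force: [-6.2, -3.2, 1.4]
opening: 0.237
```

Run:
```python
from h import *
s=read_state();p,r=pose(s);g=p+.054*r[:,1];d=g-hub;print(s['force'],s['moment'],s['opening'],g,d@ex,d@ey,d[2],np.degrees(np.arctan2(d@ex,d[2])))
print(r)
def crank(a0,a1,n):
    out=[]
    for k in range(n):
        a,b=a0+(a1-a0)*k/n,a0+(a1-a0)*(k+1)/n
        out.append((r.T@(hpos(b)-hpos(a))*100).round(2).tolist()+[0,0,0])
    return out
for a in range(58,58+375,4):print((a-58)//4,crank(a,a+4,1)[0][:3])
```

```text
[-6.2014 -3.1801  1.4083] [-0.5621  1.0122  0.193 ] 0.2368126946292166 [ 0.6518 -0.1132  0.1928] 0.054140319713620745 -0.0018185455027781927 0.037791588138582355 55.08378863396105
[[ 0.0868 -0.0103  0.9962]
 [-0.9816  0.1701  0.0873]
 [-0.1704 -0.9854  0.0046]]
0 [0.06, 0.37, 0.21]
1 [0.07, 0.38, 0.19]
2 [0.07, 0.4, 0.16]
3 [0.07, 0.41, 0.13]
4 [0.07, 0.41, 0.1]
5 [0.07, 0.42, 0.07]
6 [0.07, 0.42, 0.04]
7 [0.07, 0.43, 0.01]
8 [0.07, 0.43, -0.02]
9 [0.07, 0.42, -0.05]
10 [0.07, 0.42, -0.08]
11 [0.07, 0.41, -0.11]
12 [0.07, 0.4, -0.14]
13 [0.07, 0.39, -0.16]
14 [0.07, 0.38, -0.19]
15 [0.06, 0.37, -0.22]
16 [0.06, 0.35, -0.24]
17 [0.06, 0.33, -0.27]
18 [0.05, 0.32, -0.29]
19 [0.05, 0.29, -0.31]
20 [0.05, 0.27, -0.33]
21 [0.04, 0.25, -0.35]
22 [0.04, 0.22, -0.37]
23 [0.03, 0.2, -0.38]
24 [0.03, 0.17, -0.4]
25 [0.02, 0.14, -0.41]
26 [0.02, 0.12, -0.42]
27 [0.01, 0.09, -0.42]
28 [0.01, 0.06, -0.43]
29 [0.0, 0.03, -0.43]
30 [-0.0, -0.0, -0.43]
31 [-0.01, -0.03, -0.43]
32 [-0.01, -0.06, -0.43]
33 [-0.02, -0.09, -0.42]
34 [-0.02, -0.12, -0.42]
35 [-0.03, -0.15, -0.41]
36 [-0.03, -0.18, -0.39]
[... 633 characters left out ...]
7]
63 [-0.05, -0.32, 0.29]
64 [-0.05, -0.29, 0.31]
65 [-0.05, -0.27, 0.33]
66 [-0.04, -0.25, 0.35]
67 [-0.04, -0.22, 0.37]
68 [-0.03, -0.2, 0.38]
69 [-0.03, -0.17, 0.4]
70 [-0.02, -0.14, 0.41]
71 [-0.02, -0.12, 0.42]
72 [-0.01, -0.09, 0.42]
73 [-0.01, -0.06, 0.43]
74 [-0.0, -0.03, 0.43]
75 [0.0, 0.0, 0.43]
76 [0.01, 0.03, 0.43]
77 [0.01, 0.06, 0.43]
78 [0.02, 0.09, 0.42]
79 [0.02, 0.12, 0.42]
80 [0.03, 0.15, 0.41]
81 [0.03, 0.18, 0.39]
82 [0.04, 0.2, 0.38]
83 [0.04, 0.23, 0.37]
84 [0.04, 0.25, 0.35]
85 [0.05, 0.28, 0.33]
86 [0.05, 0.3, 0.31]
87 [0.06, 0.32, 0.29]
88 [0.06, 0.34, 0.26]
89 [0.06, 0.35, 0.24]
90 [0.06, 0.37, 0.21]
91 [0.07, 0.38, 0.19]
92 [0.07, 0.4, 0.16]
93 [0.07, 0.41, 0.13]
```

The handle is gripped: the opening is about 20 mm and the force is small. I'll start cranking with 20° and check the result.

Emit:
step_arm(
  increments=[
    [0.06,0.37,0.21,0,0,0],
    [0.07,0.38,0.19,0,0,0],
    [0.07,0.4,0.16,0,0,0],
    [0.07,0.41,0.13,0,0,0],
    [0.07,0.41,0.1,0,0,0],
  ],
  newtons=110,
)

```text
t: 12.2
tcp_pos: [0.6596, -0.1218, 0.2261]
eef_rot: [-89.9, 9.8, -84.9]
force: [-11.9, -4.3, 6.8]
opening: 0.225
```

Emit:
step_arm(
  increments=[
    [0.07,0.42,0.07,0,0,0],
    [0.07,0.42,0.04,0,0,0],
    [0.07,0.43,0.01,0,0,0],
    [0.07,0.43,-0.02,0,0,0],
    [0.07,0.42,-0.05,0,0,0],
  ],
)

```text
t: 12.62
tcp_pos: [0.6598, -0.1217, 0.2053]
eef_rot: [-89.9, 9.8, -84.9]
force: [-15.7, -5.2, 13.5]
opening: 0.233
```

Emit:
step_arm(
  increments=[
    [0.07,0.42,-0.1,0,0,0],
    [0.07,0.41,-0.13,0,0,0],
    [0.07,0.4,-0.16,0,0,0],
    [0.07,0.39,-0.18,0,0,0],
    [0.07,0.38,-0.2,0,0,0],
  ],
)

```text
t: 13.03
tcp_pos: [0.6535, -0.1223, 0.1867]
eef_rot: [-89.7, 9.8, -84.9]
force: [-13.6, -3.8, 21.9]
opening: 0.23
```

Emit:
step_arm(
  increments=[
    [0.06,0.37,-0.22,0,0,0],
    [0.06,0.35,-0.24,0,0,0],
    [0.06,0.33,-0.27,0,0,0],
    [0.05,0.32,-0.29,0,0,0],
    [0.05,0.29,-0.31,0,0,0],
  ],
)

```text
t: 13.45
tcp_pos: [0.6425, -0.1232, 0.1717]
eef_rot: [-89.4, 9.8, -84.9]
force: [-8.6, -1.1, 30.2]
opening: 0.229
```

Emit:
step_arm(
  increments=[
    [0.05,0.27,-0.33,0,0,0],
    [0.04,0.25,-0.35,0,0,0],
    [0.04,0.22,-0.37,0,0,0],
    [0.03,0.2,-0.38,0,0,0],
    [0.03,0.17,-0.4,0,0,0],
  ],
)

```text
t: 13.87
tcp_pos: [0.6282, -0.1245, 0.1616]
eef_rot: [-88.8, 9.7, -85.0]
force: [4.9, 4.0, 22.6]
opening: 0.227
```

Emit:
step_arm(
  increments=[
    [0.02,0.14,-0.41,0,0,0],
    [0.02,0.12,-0.42,0,0,0],
    [0.01,0.09,-0.42,0,0,0],
    [0.01,0.06,-0.43,0,0,0],
    [0,0.03,-0.43,0,0,0],
  ],
)

```text
t: 14.28
tcp_pos: [0.6092, -0.126, 0.1552]
eef_rot: [-88.6, 9.7, -85.0]
force: [17.0, 5.4, 0.7]
opening: 0.226
```

Run:
```python
from h import *
s=read_state();p,r=pose(s);g=p+.054*r[:,1];d=g-hub;print(s['force'],s['moment'],s['opening'],d@ex,d@ey,d[2],np.degrees(np.arctan2(d@ex,d[2])));print(s['joint_positions'])
```

```text
[17.0159  5.4426  0.6719] [ 0.8374 -2.7832 -0.8551] 0.22560464440476835 0.011864813593692788 -0.0018560058186813078 -0.052974218568122844 167.37561669784984
[-16.2612  35.7616  97.544   12.5152  49.5943 -29.5306]
```

Emit:
step_arm(
  increments=[
    [0,0,-0.43,0,0,0],
    [-0.01,-0.03,-0.43,0,0,0],
    [-0.01,-0.06,-0.43,0,0,0],
    [-0.02,-0.09,-0.42,0,0,0],
    [-0.02,-0.12,-0.42,0,0,0],
  ],
)

```text
t: 14.7
tcp_pos: [0.5859, -0.128, 0.1554]
eef_rot: [-88.9, 9.7, -85.0]
force: [16.0, 3.2, -13.2]
opening: 0.228
```

Emit:
step_arm(
  increments=[
    [-0.03,-0.15,-0.41,0,0,0],
    [-0.03,-0.18,-0.39,0,0,0],
    [-0.04,-0.2,-0.38,0,0,0],
    [-0.04,-0.23,-0.37,0,0,0],
    [-0.04,-0.25,-0.35,0,0,0],
  ],
)

```text
t: 15.12
tcp_pos: [0.5644, -0.1298, 0.164]
eef_rot: [-89.2, 9.7, -85.0]
force: [8.8, -2.4, -15.7]
opening: 0.226
```

Emit:
step_arm(
  increments=[
    [-0.05,-0.28,-0.33,0,0,0],
    [-0.05,-0.3,-0.31,0,0,0],
    [-0.06,-0.32,-0.29,0,0,0],
    [-0.06,-0.34,-0.26,0,0,0],
    [-0.06,-0.35,-0.24,0,0,0],
  ],
)

```text
t: 15.53
tcp_pos: [0.5482, -0.1312, 0.1794]
eef_rot: [-89.5, 9.7, -84.9]
force: [3.3, -4.1, -15.1]
opening: 0.231
```

Emit:
step_arm(
  increments=[
    [-0.06,-0.37,-0.21,0,0,0],
    [-0.07,-0.38,-0.19,0,0,0],
    [-0.07,-0.4,-0.16,0,0,0],
    [-0.07,-0.41,-0.13,0,0,0],
    [-0.07,-0.41,-0.1,0,0,0],
  ],
)

```text
t: 15.95
tcp_pos: [0.5389, -0.132, 0.1991]
eef_rot: [-89.7, 9.8, -84.9]
force: [-1.6, -6.3, -12.5]
opening: 0.225
```

Emit:
step_arm(
  increments=[
    [-0.07,-0.42,-0.07,0,0,0],
    [-0.07,-0.42,-0.04,0,0,0],
    [-0.07,-0.43,-0.01,0,0,0],
    [-0.07,-0.43,0.02,0,0,0],
    [-0.07,-0.42,0.05,0,0,0],
  ],
)

```text
t: 16.37
tcp_pos: [0.5369, -0.1321, 0.2204]
eef_rot: [-89.9, 9.8, -84.9]
force: [-7.0, -7.4, -8.6]
opening: 0.227
```

Emit:
step_arm(
  increments=[
    [-0.07,-0.42,0.08,0,0,0],
    [-0.07,-0.41,0.11,0,0,0],
    [-0.07,-0.4,0.14,0,0,0],
    [-0.07,-0.39,0.16,0,0,0],
    [-0.07,-0.38,0.19,0,0,0],
  ],
)

```text
t: 16.78
tcp_pos: [0.5424, -0.1317, 0.2409]
eef_rot: [-90.0, 9.8, -84.9]
force: [-13.2, -9.5, -1.5]
opening: 0.229
```

Run:
```python
from h import *
s=read_state();p,r=pose(s);g=p+.054*r[:,1];d=g-hub;print(s['force'],s['moment'],s['opening'],d@ex,d@ey,d[2],np.degrees(np.arctan2(d@ex,d[2])));print(s['joint_positions'])
```

```text
[-13.2158  -9.5249  -1.5435] [-1.6297  2.1673  0.443 ] 0.22941012651778073 -0.056480438178687024 -0.0016094800372286567 0.03267931363823803 -59.94652943494311
[-18.5255  24.7347 102.9712  10.7352  56.7527 -29.867 ]
```

Emit:
step_arm(
  increments=[
    [-0.06,-0.37,0.22,0,0,0],
    [-0.06,-0.35,0.24,0,0,0],
    [-0.06,-0.33,0.27,0,0,0],
    [-0.05,-0.32,0.29,0,0,0],
    [-0.05,-0.29,0.31,0,0,0],
  ],
)

```text
t: 17.2
tcp_pos: [0.5553, -0.1307, 0.2591]
eef_rot: [-90.1, 9.8, -84.9]
force: [-18.1, -8.3, 13.0]
opening: 0.228
```

Emit:
step_arm(
  increments=[
    [-0.05,-0.27,0.33,0,0,0],
    [-0.04,-0.25,0.35,0,0,0],
    [-0.04,-0.22,0.37,0,0,0],
    [-0.03,-0.2,0.38,0,0,0],
    [-0.03,-0.17,0.4,0,0,0],
  ],
)

```text
t: 17.62
tcp_pos: [0.5765, -0.1289, 0.2732]
eef_rot: [-89.6, 9.8, -84.9]
force: [-10.0, -3.6, 18.6]
opening: 0.23
```

Emit:
step_arm(
  increments=[
    [-0.02,-0.14,0.41,0,0,0],
    [-0.02,-0.12,0.42,0,0,0],
    [-0.01,-0.09,0.42,0,0,0],
    [-0.01,-0.06,0.43,0,0,0],
    [0,-0.03,0.43,0,0,0],
  ],
)

```text
t: 18.03
tcp_pos: [0.5994, -0.1269, 0.2776]
eef_rot: [-89.3, 9.8, -84.9]
force: [-1.3, -2.2, 7.8]
opening: 0.227
```

Emit:
step_arm(
  increments=[
    [0,0,0.43,0,0,0],
    [0.01,0.03,0.43,0,0,0],
    [0.01,0.06,0.43,0,0,0],
    [0.02,0.09,0.42,0,0,0],
    [0.02,0.12,0.42,0,0,0],
  ],
)

```text
t: 18.45
tcp_pos: [0.6204, -0.1251, 0.2735]
eef_rot: [-89.4, 9.8, -84.9]
force: [-0.8, -2.0, 4.9]
opening: 0.232
```

Emit:
step_arm(
  increments=[
    [0.03,0.15,0.41,0,0,0],
    [0.03,0.18,0.39,0,0,0],
    [0.04,0.2,0.38,0,0,0],
    [0.04,0.23,0.37,0,0,0],
    [0.04,0.25,0.35,0,0,0],
  ],
)

```text
t: 18.87
tcp_pos: [0.639, -0.1235, 0.2622]
eef_rot: [-89.5, 9.8, -84.9]
force: [-0.7, -6.2, 4.0]
opening: 0.225
```

Emit:
step_arm(
  increments=[
    [0.05,0.28,0.33,0,0,0],
    [0.05,0.3,0.31,0,0,0],
    [0.06,0.32,0.29,0,0,0],
    [0.06,0.34,0.26,0,0,0],
    [0.06,0.35,0.24,0,0,0],
  ],
)

```text
t: 19.28
tcp_pos: [0.6525, -0.1223, 0.2456]
eef_rot: [-89.6, 9.8, -84.9]
force: [-4.6, -6.0, 3.9]
opening: 0.222
```

Emit:
step_arm(
  increments=[
    [0.06,0.37,0.21,0,0,0],
    [0.07,0.38,0.19,0,0,0],
    [0.07,0.4,0.16,0,0,0],
    [0.07,0.41,0.13,0,0,0],
    [0.07,0.41,0.1,0,0,0],
  ],
)

```text
t: 19.7
tcp_pos: [0.6595, -0.1218, 0.2255]
eef_rot: [-89.8, 9.8, -84.9]
force: [-8.9, -6.5, 7.4]
opening: 0.228
```

Emit:
step_arm(
  increments=[
    [0.07,0.42,0.07,0,0,0],
    [0.07,0.42,0.04,0,0,0],
    [0.07,0.43,0.01,0,0,0],
    [0.07,0.43,-0.02,0,0,0],
    [0.07,0.42,-0.05,0,0,0],
  ],
)

```text
t: 20.12
tcp_pos: [0.6595, -0.1217, 0.2045]
eef_rot: [-89.8, 9.8, -84.9]
force: [-12.4, -8.1, 13.7]
opening: 0.222
```

Run:
```python
from h import *
s=read_state();p,r=pose(s);g=p+.054*r[:,1];d=g-hub;print(s['force'],s['moment'],s['opening'],d@ex,d@ey,d[2],np.degrees(np.arctan2(d@ex,d[2])));print(s['joint_positions'])
```

```text
[-12.3671  -8.146   13.7489] [-0.9611  1.987   0.4909] 0.22193466291995836 0.06123073908522729 -0.0017447976680078458 -0.0037360063733187787 93.49158539416153
[-14.6309  35.6041  89.2501  10.8866  58.8065 -25.6512]
```

```bash
cat > fit.py <<'E'
from h import *
from scipy.optimize import least_squares
D=np.array([[.6596,-.1218,.2261,-11.9,-4.3,6.8,-89.9],[.6598,-.1217,.2053,-15.7,-5.2,13.5,-89.9],[.6535,-.1223,.1867,-13.6,-3.8,21.9,-89.7],[.6425,-.1232,.1717,-8.6,-1.1,30.2,-89.4],[.6282,-.1245,.1616,4.9,4,22.6,-88.8],[.6092,-.126,.1552,17,5.4,.7,-88.6],[.5859,-.128,.1554,16,3.2,-13.2,-88.9],[.5644,-.1298,.164,8.8,-2.4,-15.7,-89.2],[.5482,-.1312,.1794,3.3,-4.1,-15.1,-89.5],[.5389,-.132,.1991,-1.6,-6.3,-12.5,-89.7],[.5369,-.1321,.2204,-7,-7.4,-8.6,-89.9],[.5424,-.1317,.2409,-13.2,-9.5,-1.5,-90],[.5553,-.1307,.2591,-18.1,-8.3,13,-90.1],[.5765,-.1289,.2732,-10,-3.6,18.6,-89.6],[.5994,-.1269,.2776,-1.3,-2.2,7.8,-89.3],[.6204,-.1251,.2735,-.8,-2,4.9,-89.4],[.639,-.1235,.2622,-.7,-6.2,4,-89.5],[.6525,-.1223,.2456,-4.6,-6,3.9,-89.6],[.6595,-.1218,.2255,-8.9,-6.5,7.4,-89.8],[.6595,-.1217,.2045,-12.4,-8.1,13.7,-89.8]])
X=np.c_[D[:,:3]@ex,D[:,2]];F=np.c_[D[:,3:6]@ex,D[:,5]]
f=lambda v:np.hypot(X[:,0]-v[0],X[:,1]-v[1])-v[2]
s=least_squares(f,[.585,.21,.062]);print('centre',s.x,'res mm',f(s.x)*1e3)
def go(c):
    a=np.arctan2(X[:,0]-c[0],X[:,1]-c[1]);Ft=F[:,0]*np.cos(a)-F[:,1]*np.sin(a);Fr=F[:,0]*np.sin(a)+F[:,1]*np.cos(a)
    A=np.c_[np.ones(len(a)),np.sin(a),np.cos(a)];x,res,_,_=np.linalg.lstsq(A,-Ft,rcond=None)
    return a,Ft,Fr,x,A@x
a,Ft,Fr,x,m=go(s.x)
for r_ in np.c_[np.degrees(a)%360,-Ft,m,Fr]:print(r_)
# torque needed = D + W sin(theta-th0); th0 = handle angle with weight down
print('drag Nm',x[0]*.062,'W',np.hypot(x[1],x[2])*.062,'th0',np.degrees(np.arctan2(-x[2],x[1])))
E
python3 fit.py
```

```text
centre [0.5855 0.2156 0.0619] res mm [ 0.1395  0.3095  0.2486  0.2403 -0.3134 -0.5923 -0.3637  0.096   0.3423
  0.2987  0.2588 -0.0306 -0.3663 -0.1548  0.1012 -0.031  -0.1766 -0.1014
 -0.0576  0.1528]
[ 80.2532   8.7715   8.3354 -10.8978]
[ 99.5253  10.6514  10.9126 -18.101 ]
[117.7033  12.9385  13.2244 -22.4667]
[134.936   15.2599  15.095  -27.4631]
[151.2401  15.4548  16.4217 -17.2979]
[170.067   17.2611  17.277    2.3121]
[192.0128  18.608   17.2498   9.5359]
[213.68    15.8307  16.1498   8.3171]
[234.4465  13.9918  14.2377   6.3919]
[254.6223  11.4862  11.8131   5.3738]
[274.4322   9.1624   9.179    6.9227]
[294.1386   7.0808   6.62    12.1328]
[314.9844   4.0571   4.3122  22.4492]
[338.8792   2.8801   2.5494  21.052 ]
[0.6797 1.5767 2.0074 7.7818]
[20.6414  2.6341  2.4778  4.2439]
[40.9782  3.5519  3.8493  2.2131]
[60.9575  5.8848  5.9091 -2.5642]
[80.7854  8.8139  8.4058 -8.1191]
[100.2994  11.146   11.0152 -15.2894]
drag Nm 0.6017661245147106 W 0.47730985662163783 th0 90.5077897763979
```

```bash
sed -i 's/^X=.*/Y=np.array([D[i,:3]+.054*R.from_euler("xyz",[D[i,6],9.8,-84.9],degrees=True).as_matrix()[:,1] for i in range(len(D))]);X=np.c_[Y@ex,Y[:,2]];F=np.c_[D[:,3:6]@ex,D[:,5]]/; s/\.21,\.062/.16,.062/' fit.py
cat >> fit.py <<'E'
st=read_state();p,r=pose(st);g=p+.054*r[:,1];th=np.degrees(np.arctan2(g@ex-s.x[0],g[2]-s.x[1]));print('now',th,'r',np.hypot(g@ex-s.x[0],g[2]-s.x[1]),st['force'],st['opening'])
th0=np.degrees(np.arctan2(-x[2],x[1]))
for i in range(int(np.ceil(abs(th0-th)/4))):
    n=np.ceil(abs(th0-th)/4);b=th+(th0-th)*i/n;c=th+(th0-th)*(i+1)/n;print((r.T@(hpos(c)-hpos(b))*100).round(2))
E
python3 fit.py
```

```text
centre [0.5858 0.1624 0.0619] res mm [-0.0553  0.1274  0.2599  0.4534  0.1023 -0.4136 -0.5324 -0.1929  0.1445
  0.2377  0.3717  0.1428 -0.188  -0.2728  0.0361  0.0117 -0.0941 -0.0433
 -0.1593  0.0642]
[ 80.2639   8.7695   8.3604 -10.8995]
[ 99.5835  10.6331  10.9462 -18.1118]
[117.7189  12.9325  13.2508 -22.4702]
[134.7528  15.3476  15.0977 -27.4141]
[150.5369  15.6659  16.389  -17.1069]
[169.0876  17.219   17.2564   2.6068]
[191.2873  18.4858  17.2598   9.7708]
[213.2722  15.7711  16.1578   8.4296]
[234.2994  13.9753  14.221    6.4278]
[254.5804  11.4823  11.7785   5.3822]
[274.3864   9.1568   9.1416   6.93  ]
[294.013    7.0542   6.5925  12.1483]
[314.7351   3.9594   4.298   22.4666]
[338.9789   2.9167   2.5168  21.047 ]
[1.0609 1.6284 1.9924 7.7712]
[20.928   2.6552  2.4879  4.2307]
[41.1565  3.5587  3.8732  2.202 ]
[61.0455  5.8808  5.937  -2.5733]
[80.8113  8.8102  8.4329 -8.123 ]
[100.3436  11.1342  11.047  -15.298 ]
drag Nm 0.6012124866022694 W 0.4777286016044731 th0 90.25317666825616
now 100.37100984669402 r 0.06198162122335628 [-12.3671  -8.146   13.7489] 0.22193466291995836
[-0.06 -0.36  0.06]
[-0.06 -0.36  0.03]
[-0.06 -0.36  0.01]
```

Emit:
step_arm(
  increments=[
    [-0.06,-0.36,0.03,0,0,0],
    [-0.06,-0.36,0,0,0,0],
    [-0.06,-0.36,0,0,0,0],
    [0,0,0,0,0,0],
  ],
)

```text
t: 20.45
tcp_pos: [0.6602, -0.1216, 0.2137]
eef_rot: [-89.8, 9.8, -85.0]
force: [-3.7, -7.1, -3.3]
opening: 0.231
```

```bash
python3 fit.py | tail -4
```

```text
[100.3436  11.1342  11.047  -15.298 ]
drag Nm 0.6012124866022694 W 0.4777286016044731 th0 90.25317666825616
now 91.76978041132529 r 0.061712739551143724 [-3.6595 -7.1139 -3.3488] 0.23138719889435758
[-0.03 -0.16  0.  ]
```

Emit:
step_arm(
  increments=[
    [-0.02,-0.1,0,0,0,0],
    [-0.02,-0.1,0,0,0,0],
    [0,0,0,0,0,0],
    [0,0,0,0,0,0],
  ],
)

```text
t: 20.78
tcp_pos: [0.6602, -0.1216, 0.2151]
eef_rot: [-89.8, 9.8, -85.0]
force: [-2.2, -7.8, -7.4]
opening: 0.228
```

```bash
python3 fit.py | tail -2; python3 -c "
from station import read_state;s=read_state();print(s['qvel'])"
```

```text
now 90.52599897629611 r 0.06165700322968975 [-2.1924 -7.7503 -7.3528] 0.22826799259374708
[-0.01 -0.03  0.  ]
[ 0.04598328 -0.05243506 -0.0142109   0.14048476 -0.0977701   0.02751866]
```

Emit:
step_arm(
  increments=[
    [0.02,0.1,0,0,0,0],
    [0,0,0,0,0,0],
    [0,0,0,0,0,0],
    [0,0,0,0,0,0],
    [0,0,0,0,0,0],
  ],
)

```text
t: 21.2
tcp_pos: [0.6602, -0.1216, 0.2148]
eef_rot: [-89.8, 9.8, -85.0]
force: [-4.3, -8.1, -1.7]
opening: 0.228
```

Emit:
step_arm(
  increments=[
    [0,0,0,0,0,0],
    [0,0,0,0,0,0],
    [0,0,0,0,0,0],
    [0,0,0,0,0,0],
    [0,0,0,0,0,0],
  ],
)

```text
t: 21.62
tcp_pos: [0.6602, -0.1217, 0.2149]
eef_rot: [-89.8, 9.8, -85.0]
force: [-3.9, -7.6, -1.0]
opening: 0.231
```

```bash
python3 fit.py | tail -2
python3 - <<'E'
from h import *
c=capture('scene');t=capture('top')
cv2.imwrite('pics/end.png',np.hstack([cv2.resize(x['color'],(400,300),interpolation=cv2.INTER_AREA) for x in(c,t)]))
for th in('brush_cup','beaker','staining_jar','reagent','slide_box'):print(th,[(np.array(d['position']),round(d['p'],2)) for d in look_for('scene',th)[:2]])
E
```

```text
now 90.68970620174723 r 0.06171927844258595 [-3.9259 -7.6341 -1.0262] 0.23073213234421122
[-0.01 -0.05  0.  ]
brush_cup [(array([ 0.6606, -0.3024,  0.0718]), 0.67), (array([ 0.7042, -0.2381,  0.072 ]), 0.64)]
beaker [(array([ 0.658 , -0.3036,  0.0707]), 0.61), (array([ 0.5498, -0.2646,  0.0642]), 0.52)]
staining_jar [(array([ 0.4722, -0.3829,  0.0589]), 0.96)]
reagent [(array([ 0.7867, -0.1433,  0.0846]), 0.77)]
slide_box [(array([ 0.3659, -0.4902,  0.0417]), 0.62)]
```

View pics/end.png

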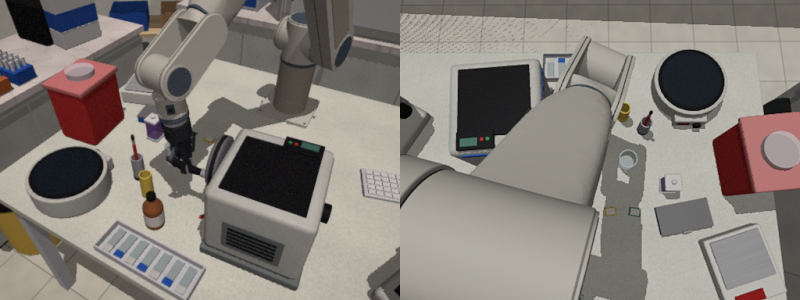

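The brush is upright in the steel cup (133,155), and the hand holds the handle at (185,155). The rest of the bench looks unchanged. Handing in.

```bash
python3 -c "
from station import job_done;print(job_done())"
```

```text
the job is handed in; nothing more can be done
None
```

The job is handed in at about 22 s of the 72 s allowed. The brush is in the cup, and the wheel is held by its handle with the heavy side down, by my estimate. `job_done` reported no verdict.

- **Brush:** I lifted it out of the beaker along its own axis and stood it bristles up in the steel cup. After release it measured vertical to within about 1°, and the last picture shows it still standing.
- **Cranking:** I turned the handle about 400°, which is more than a full turn, and measured the pull along the way. Fitting the forces gave a counterweight moment of 0.48 N m and a drag of 0.60 N m, slightly above the stated 0.58. The heavy side hangs straight down with the handle at about 90.3°; I put the error of that at roughly 1.5 to 2°.
- **Final hold:** The handle measures 90.7° and stayed there for the last half second or so. The grip is set to 110 N at about 20 mm opening. About 9 N of sideways force remains on the wrist, well under the limits.
- **Checks that disagreed:**
  - The detector's last slide box position was about 9 cm off the first one. The arm hid part of the box in that view, and in the last picture it looks unmoved.
  - The beaker's best match in that last look was actually the steel cup. Its second match was at the beaker's own place.
  - I did not re-measure the two cassettes or the blade box.
  - I did not crank in reverse to cross-check the heavy-side angle.

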